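# Stow the peg reamer in the spring clips of the tool board

### The job

Put the violin peg reamer (the thick-handled tool lying loose on the bench) back in the free place of the plywood tool board. First press its round handle straight down between the fingers of the two spring clips until it has snapped in and lies right at the bottom of both, with the point facing the dark guard block but still short of it; then slide it forward in the clips until the front of the handle butts against the notched batten, so that the point is covered by the guard. Press and push slowly and with feeling, never letting the reamer knock or lean hard on the clip bases, batten or guard; then let go of the reamer, and leave the other things on the bench where they are.

Things in the scene. Friction and masses are not known exactly. Their poses are not given: they have to be found in the camera images.
- board: Fixed plywood board, 320 (x) x 200 x 12 mm; origin: centre of its underside; x runs along the stowed tools towards their points, z up. Two places: free one on the line y = +42 mm; the one at y = -52 mm holds a fixed tool. Each has a rear and a front spring clip on wooden risers (x = -111, -19 mm), a notched batten and a guard block.
- clip_bases: The rigid steel bases of the clips on their wooden risers, fixed on the board; same origin and axes as the board. The reamer bearing down on them with over 45 N is leaning too hard (the squeeze of the spring fingers does not count).
- stops: The notched battens and guard blocks, fixed on the board; same origin and axes as the board. The reamer pushed against them with over 35 N is leaning too hard.
- reamer: Loose peg reamer, about 135 g, 250 mm long: round dark wooden handle 28 mm thick, 140 mm long (its last 16 mm a brass ferrule of the same thickness), steel shank 12 mm thick, 40 mm long, tapered steel cutter 70 mm long. Origin on the axis at the handle's middle, 14 mm above the bench as it lies; x towards the point; y, z roll with it. Balances about 50 mm ahead of the origin.
- reamer_tip (a point): The end of the reamer's blunt 3 mm point, 180 mm ahead of the reamer's origin.
- reamer_butt (a point): Centre of the butt end of the reamer's handle, 70 mm behind the reamer's origin.
- seat_rear (a point): Where the reamer's axis lies when home in the rear clip of the free place, at the clip's middle, 42 mm above the bench; axes as the board's. Under the handle is the rigid clip base, 14 mm below: meeting it is felt as a steep rise of force. Press slowly: it drops there suddenly once past the neck.
- seat_front (a point): The same in the front clip, 92 mm ahead of seat_rear. Between the clips 74 mm are free for gripping, with 30 mm of air below the axis. Pressing the reamer in with its origin 16 mm behind the middle of the two seats leaves the point 5 mm short of the guard.
- neck_front (a point): Middle of the front clip's neck, 7 mm above seat_front. Each clip is 12 mm wide along x: two spring fingers with a 24 mm gap at the neck and lips flaring to 42 mm, 13 mm above the seat. The handle parts them: both clips together resist with up to 8 to 15 N (friction varies) from about 15 to 4 mm above the seat, then hardly at all.
- guard_mouth (a point): Mouth, on the tool's axis, of the 15 mm hole (26 mm deep, open towards -x) in the dark guard block (36 x 50 mm, top 58 mm above the bench), 123 mm ahead of seat_front; axes as the board's. At the end the point is 11 mm inside it.
- stop_face (a point): Rear face of the notched batten, on the tool's axis, 24 mm ahead of seat_front. Batten 14 mm thick, 46 mm high above the bench, its notch for the shank 18 mm wide. The front of the handle (70 mm ahead of the reamer's origin) rests against it at the end; sliding there takes 8 to 15 N, more if it is pressed down meanwhile: that can lock it.
- file: Bystander: round file with a thinner, lighter wooden handle (20 mm thick, 105 mm long), 190 mm overall, lying loose; origin on the axis at the middle of the handle, x towards its end.
- tin: Bystander: small amber jar with a steel lid, 54 mm in diameter, 45 mm high; origin at the centre of its underside.
- block: Bystander: small wooden thumb plane, 50 x 30 x 34 mm; origin at the centre of its underside.

How it is judged:
By the outcome, as a careful person would: the job done as asked, in the order asked, and still so for the second after the job is handed in, with the robot touching nothing.
It also fails if it takes over 66 s, if anything falls off the work surface, if the arm or the gripper's body presses on something with over 40 N, if the wrist force passes 120 N, or if a joint passes its speed limit or range.

### The arm

A 7-joint arm with a two-finger parallel gripper is mounted at the origin on the work surface. World frame = base frame: x ahead of the robot, y to its left, z up, the work surface at z = 0. Lengths are in m, angles in degrees, forces in N, time in s.
With the tool pointing down it reaches from about 0.425 to 0.875 m from the base axis. Payload 4.7 kg.
Tool frame: the origin (TCP) lies at the very end of the fingers, on their centre line; the grasp point (between the pads) lies behind it (env.pinch_z is the z of the grasp point in the tool frame, in m); z points along the fingers, y is the direction in which the jaws open and shut (so a half turn about z gives the same grasp; the last joint's range is limited). The gripper opens to 87 mm and grips with 3 to 60 N. Pads are 19 mm wide; open, the fingers measure 117 mm over their backs; the gripper's body (75 mm by 190 mm) begins 51 mm behind the grasp point.
Start: joints at [77.298, 18.392, -4.016, 83.108, 1.295, 78.541, -3.26], TCP at [0.152, -0.632, 0.223] pointing down, gripper open.
Joint ranges: [-163.93, 163.93], [-17.29, 119.83], [-79.2, 71.16], [3.27, 140.29], [-89.18, 269.18], [5.43, 117.66], [-154.24, 154.24]. Speed limits (degrees/s): [147.25, 147.25, 180, 180, 180, 180, 180].

### API

Orientations are given as [roll, pitch, yaw] about the fixed x, y, z axes, in that order (R = Rz(yaw) Ry(pitch) Rx(roll)).
In Python, from cell import readout, read_camera, env gives the robot as it stands. The module is installed in compiled form; this text tells all that it offers.
- The arm moves only by the tool servo_tool, never from a script. Its argument "plan" is a list that holds one entry, the list of rows, each a list of 5 numbers: the finger opening in m, from 0 to 0.087, then the shift along the tool's x, y, z in m, then the turn about the tool's z in rad. In form: [[[jaw, x, y, z, yaw], ...]]. A call has 1 to 12 rows; each row is the pose to reach, as a shift and turn from the pose measured when the call began, along the tool's axes at that moment; what a row does not reach only later rows make up. A row lasts 1/12 s, in which the tool goes at most 41.7 mm and 7.16 degrees, less where a joint would pass 70% of its speed; a pose out of reach is approached as far as the arm can. A call with a gripper value outside its range is refused whole. The fingers move at their own pace and stop on an object; "force" is the grip in N (left out, the last holds). Time passes only in rows, so rows that repeat a pose let the fingers close. It gives the time, the measured TCP pose, the force and the opening at its end, in the units of the state.
- readout.get_obs(): the state, without advancing time (a new reading comes with each control period).
- read_camera(name): name is "scene" or "top" or "wrist"; returns a dict with "image" (384x512x3 uint8, red, green, blue), "range_z" (384x512 float32, m along the optical axis (not along the pixel's ray), 0 where there is no reading), "mtx" (3x3 intrinsics, pixels), "camera_from_world" (4x4, takes a point from world to camera coordinates). Camera axes: x right, y up, looking along -z (the intrinsics and any distortion apply to the point x, -y, -z); pixel columns grow to the right and rows downward; lengths in m; the calibration is good to about 2 mm. A picture is of the moment at which its call begins.
- env.sign_off(): hands the job in, once; it reports no verdict.
The state is a dict: "time_s": time; "qpos": joint angles; "joint_velocities": joint speeds; "effort": joint torques, N m; "tool_pos": TCP position; "tool_rot": TCP orientation; "force": force on the tool from outside, world axes, zero at the start; "wrist_torque": the same for the moment, N m; "grip_width": finger opening in m.
Only numpy, scipy, OpenCV 4.12 (cv2) and the standard library are available. Lean on these libraries where they do the work, as an engineer would, in place of code of your own. Each camera call takes 0.05 s, during which the arm holds its last target. There are 200 camera calls.

## Working session

There is one attempt and no reset: what is moved stays moved. The work goes in short steps, Python scripts to look and compute and a tool call to move; the robot and the scene stay as the last step left them, time stands still between calls to the robot, and variables do not carry over. Pictures are saved under pics/ and viewed, about 8 in all and at most 12, crops included, and the job is handed in when it is done.

Besides the shell and the picture viewer there is one more tool, called after "Call:" in YAML: its name, and indented under it one key for each argument. servo_tool: Moves the arm, as the interface text tells. Its arguments: {"type":"object","properties":{"plan":{"type":"array"},"force":{"type":"number"}},"required":["plan"]}

```bash
mkdir -p pics; python3 - <<'E'
from cell import readout, read_camera, env
import cv2, numpy as np
o=readout.get_obs(); print(o, env.pinch_z)
for n in ["scene","top"]:
    c=read_camera(n); cv2.imwrite(f"pics/{n}0.png",c["image"][:,:,::-1]); np.savez(f"{n}0.npz",**c)
    print(n,c["mtx"],c["camera_from_world"], [k for k in c])
E
```

```text
{'time_s': 0.0, 'qpos': array([77.29604752, 18.43771523, -4.01551696, 83.17560829,  1.29443188,
       78.53960273, -3.26201853]), 'joint_velocities': array([-0.08660658,  0.10943083,  0.00935684,  0.01949253,  0.02594712,
        0.06220622, -0.03761508]), 'effort': array([ 1.08234184e-03, -4.91284168e+01, -4.03646166e-01, -3.12534642e+01,
       -6.39926735e-02,  4.39780857e-02,  1.84057740e-04]), 'tool_pos': array([ 0.15169468, -0.63148316,  0.22147055]), 'tool_rot': array([-1.79892285e+02,  5.20460081e-03,  1.35115768e+01]), 'force': array([0.24958903, 0.80511881, 0.66857458]), 'wrist_torque': array([-0.00564026,  0.00803159,  0.0290174 ]), 'grip_width': 0.08673690618259541} -0.0187
scene [[468.70104479   0.         249.12915172]
 [  0.         468.70104479 184.17435595]
 [  0.           0.           1.        ]] [[-0.34843367  0.93715092  0.01849693  0.08631771]
 [-0.51624255 -0.20833569  0.83071648  0.27627939]
 [ 0.78236028  0.27990069  0.55638834 -1.88755766]
 [ 0.          0.          0.          1.        ]] ['image', 'range_z', 'mtx', 'camera_from_world']
top [[381.31170032   0.         257.0445054 ]
 [  0.         381.31170032 192.47398175]
 [  0.           0.           1.        ]] [[ 0.02386914 -0.99950813 -0.02034129  0.14239739]
 [ 0.9948774   0.02174944  0.09872141 -0.6003621 ]
 [-0.09823044 -0.02259348  0.99490719 -0.91742371]
 [ 0.          0.          0.          1.        ]] ['image', 'range_z', 'mtx', 'camera_from_world']
```

View pics/top0.png

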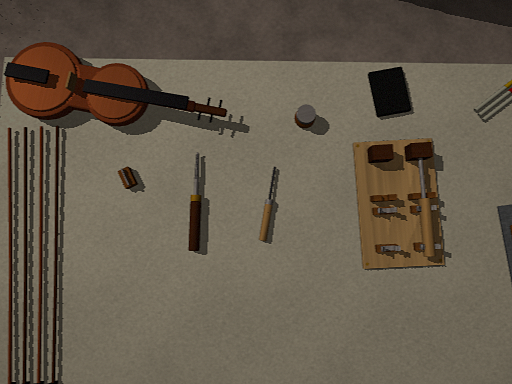

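View pics/scene0.png

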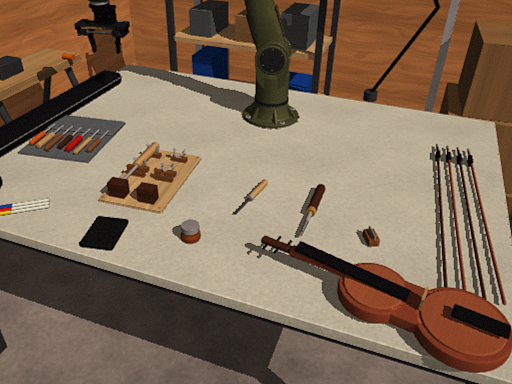

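Top view: the reamer lies around (195,205) with its point up. The file is at (268,205), the plane at (127,177) and the jar at (305,116). The board spans (355..445, 140..268), and its free place is the left column at x≈385. Next I'll measure the board and reamer.

```bash
cat > h.py <<'E'
import numpy as np, cv2
def ray(c,uv,z):
    """pixels (N,2) -> world points on plane z"""
    uv=np.atleast_2d(np.asarray(uv,float)); T=c["camera_from_world"]; K=c["mtx"]
    d=np.c_[(uv-K[:2,2])/K[[0,1],[0,1]],-np.ones(len(uv))]; d[:,1]*=-1
    R=T[:3,:3]; o=-R.T@T[:3,3]; w=d@R
    return o+w*((z-o[2])/w[:,2])[:,None]
def proj(c,p):
    q=np.atleast_2d(p)@c["camera_from_world"][:3,:3].T+c["camera_from_world"][:3,3]
    K=c["mtx"]; return np.c_[K[0,0]*q[:,0]/-q[:,2]+K[0,2],K[1,1]*q[:,1]/q[:,2]+K[1,2]]
E
python3 - <<'E'
from h import *
c=np.load("top0.npz"); im=c["image"]; rz=c["range_z"]
hsv=cv2.cvtColor(im,cv2.COLOR_RGB2HSV)
def pts(roi,f):
    x0,x1,y0,y1=roi; m=np.zeros(rz.shape,bool); m[y0:y1,x0:x1]=f[y0:y1,x0:x1]
    n,l,s,_=cv2.connectedComponentsWithStats(m.astype(np.uint8)); k=1+np.argmax(s[1:,4]); v,u=np.nonzero(l==k); return np.c_[u,v].astype(float)
print(hsv[220,195],hsv[180,198],hsv[180,232],hsv[225,370],hsv[257,195:205])
# handle of reamer : saturated
p=pts((180,212,145,260),hsv[:,:,1]>120); 
w=ray(c,p,0.014)[:,:2]; m,sv,vt=np.linalg.svd(w-w.mean(0),full_matrices=False); d=vt[0]*np.sign(vt[0,0]); s=(w-w.mean(0))@d; t=(w-w.mean(0))@[-d[1],d[0]]
print("handle",len(p),w.mean(0),"yaw",np.degrees(np.arctan2(d[1],d[0])),s.min(),s.max(),t.min(),t.max())
print("handle centre",w.mean(0)+d*(s.min()+s.max())/2)
p=pts((340,460,125,280),(hsv[:,:,1]>70))
r=cv2.minAreaRect(p.astype(np.float32)); b=cv2.boxPoints(r); print(b); hull=cv2.convexHull(p.astype(np.float32))[:,0]
W=ray(c,p,0.012)[:,:2]; r=cv2.minAreaRect(W.astype(np.float32)); print(r, ray(c,b,0.012))
print(cv2.approxPolyDP(hull[:,None],4,True)[:,0])
cv2.imwrite("pics/b.png",cv2.resize(im[125:285,340:460,::-1],None,fx=5,fy=5,interpolation=cv2.INTER_CUBIC)[:,:600])
E
```

```text
[  8 221  38] [15 46 55] [ 20  53 116] [ 18 141 116] [[ 20  52 118]
 [ 20  54 119]
 [ 22  52 122]
 [ 22  52 123]
 [ 21  53 125]
 [ 20  50 123]
 [ 20  55 126]
 [ 20  54 123]
 [ 22  54 123]
 [ 21  54 122]]
handle 565 [0.51921744 0.31248711] yaw -0.00949868433440398 -0.0690459957361639 0.0698181749323696 -0.013207244704355407 0.01363506462553538
handle centre [0.51960353 0.31248704]
[[352.13187 142.14944]
 [434.04764 135.59619]
 [444.34018 264.25278]
 [362.4244  270.80603]]
((0.5822209119796753, -0.19707679748535156), (0.3204951584339142, 0.20269691944122314), 4.437026500701904) [[ 0.7335184  -0.08367592  0.012     ]
 [ 0.75452374 -0.29164832  0.012     ]
 [ 0.43102167 -0.30983234  0.012     ]
 [ 0.40986587 -0.10880559  0.012     ]]
[[444. 264.]
 [363. 268.]
 [354. 142.]
 [431. 138.]]
```

View pics/b.png

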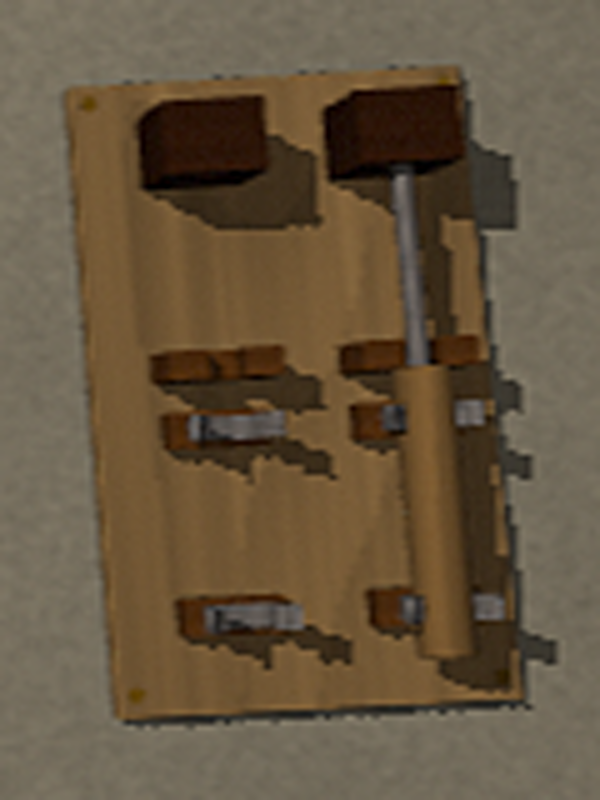

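The board crop shows the two clips of the free place at crop (245,425) and (250,615), its batten at (218,362) and its guard at (205,140). The neighbouring place is filled. The board centre is ≈(0.582,-0.197) with yaw 4.4°, and the reamer's origin is ≈(0.520,0.3125) with yaw 0. I'll go past the board for a wrist look, then on to the reamer.

```bash
cat >> h.py <<'E'
from scipy.spatial.transform import Rotation as Ro
def go(o,p,yaw):
    """tool-frame shift (m) and turn (rad) to TCP position p, world yaw (deg)"""
    R=Ro.from_euler("xyz",o["tool_rot"],degrees=True)
    dy=(yaw-o["tool_rot"][2]+180)%360-180
    return np.round(R.inv().apply(np.array(p)-o["tool_pos"]),4),round(-np.radians(dy),4)
E
python3 - <<'E'
from h import *
from cell import readout
o=readout.get_obs()
print(go(o,[.57,-.16,.26],4.4))
E
```

```text
(array([ 0.5169, -0.3608, -0.0379]), np.float64(0.1591))
```

Call:
servo_tool:
  plan:
    - [[0.087, 0.517, -0.361, -0.038, 0.159], [0.087, 0.517, -0.361, -0.038, 0.159], [0.087, 0.517, -0.361, -0.038, 0.159], [0.087, 0.517, -0.361, -0.038, 0.159], [0.087, 0.517, -0.361, -0.038, 0.159], [0.087, 0.517, -0.361, -0.038, 0.159], [0.087, 0.517, -0.361, -0.038, 0.159], [0.087, 0.517, -0.361, -0.038, 0.159], [0.087, 0.517, -0.361, -0.038, 0.159], [0.087, 0.517, -0.361, -0.038, 0.159], [0.087, 0.517, -0.361, -0.038, 0.159], [0.087, 0.517, -0.361, -0.038, 0.159]]

```text
time_s: 1.1
tool_pos: [0.4835, -0.2566, 0.2523]
tool_rot: [-179.9, 0.0, 4.4]
force: [0.4, -1.0, -0.2]
grip_width: 0.087
```

```bash
python3 - <<'E'
from h import *
from cell import readout
o=readout.get_obs()
print(o["tool_pos"],o["tool_rot"],go(o,[.57,-.16,.26],4.4))
E
```

```text
[ 0.48349256 -0.25658411  0.25225294] [-1.79912017e+02  3.86209853e-02  4.39238222e+00] (array([ 0.0936, -0.0897, -0.0077]), np.float64(-0.0001))
```

Call:
servo_tool:
  plan:
    - [[0.087, 0.03, -0.03, -0.004, 0], [0.087, 0.06, -0.06, -0.008, 0], [0.087, 0.08, -0.08, -0.008, 0], [0.087, 0.094, -0.09, -0.008, 0], [0.087, 0.094, -0.09, -0.008, 0], [0.087, 0.094, -0.09, -0.008, 0]]

```text
time_s: 1.6
tool_pos: [0.5704, -0.1587, 0.2596]
tool_rot: [-179.9, 0.1, 4.5]
force: [-1.1, -1.2, -0.9]
grip_width: 0.0869
```

```bash
python3 - <<'E'
from h import *
from cell import readout, read_camera
o=readout.get_obs(); print(o["tool_pos"],o["tool_rot"])
c=read_camera("wrist"); np.savez("w1.npz",**c); T=c["camera_from_world"]; print(T, -T[:3,:3].T@T[:3,3], c["mtx"])
im=cv2.resize(c["image"][:,:,::-1],None,fx=1.5,fy=1.5)
cv2.imwrite("pics/w1.png",im)
print(go(o,[.532,.3125,.15],0))
E
```

```text
[ 0.57038367 -0.15868229  0.25959736] [-1.79874451e+02  1.16725003e-01  4.53100033e+00]
[[ 0.07874399 -0.99689182 -0.00246838 -0.20363497]
 [ 0.96390613  0.0767697  -0.25493409 -0.49711924]
 [ 0.2543312   0.01769524  0.96695528 -0.56752095]
 [ 0.          0.          0.          1.        ]] [ 0.6395496  -0.15479592  0.42153209] [[268.85946037   0.         253.7600804 ]
 [  0.         268.85946037 191.86324218]
 [  0.           0.           1.        ]]
(array([-0.0008, -0.4725,  0.1106]), np.float64(0.0791))
```

View pics/w1.png

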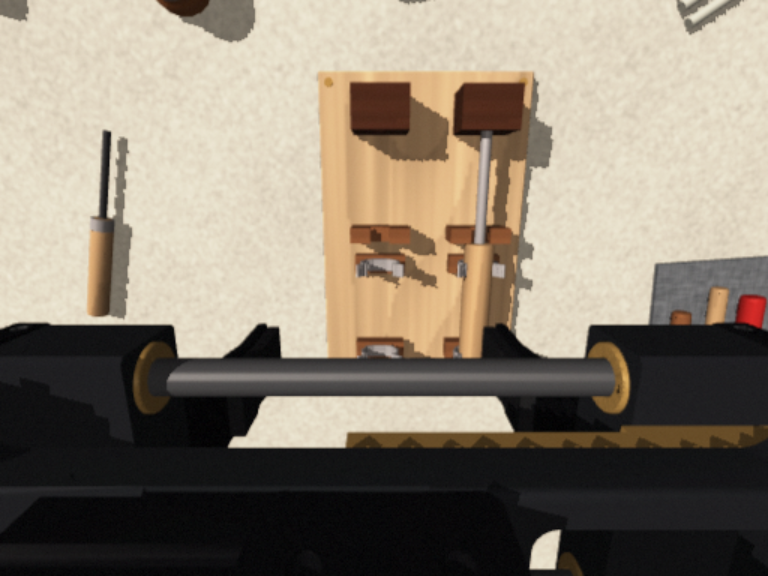

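The wrist view shows the board's far corners at (320,72) and (533,72), the free-place guard at (380,107), its batten at (380,234), its front clip at (380,266) and its rear clip at (380,350). I'll measure those while starting for the reamer.

```bash
python3 - <<'E'
from h import *
c=np.load("w1.npz"); im=c["image"]; hsv=cv2.cvtColor(im,cv2.COLOR_RGB2HSV)
g=cv2.cvtColor(im,cv2.COLOR_RGB2GRAY).astype(float)
# board edges on rows
sat=cv2.GaussianBlur(hsv[:,:,1],(3,3),0)
L=[];Rr=[]
for v in range(60,205,5):
    x=np.nonzero(sat[v,200:260]>85)[0]; L.append((200+x[0],v))
Lw=ray(c,L,0.012); k=np.polyfit(Lw[:,0],Lw[:,1],1); print("left edge yaw",np.degrees(np.arctan(k[0])), np.std(Lw[:,1]-np.polyval(k,Lw[:,0])))
F=[(u,30+np.nonzero(sat[30:80,u]>85)[0][0]) for u in range(225,345,6)]
Fw=ray(c,F,0.012); k2=np.polyfit(Fw[:,1],Fw[:,0],1); r=Fw[:,0]-np.polyval(k2,Fw[:,1]); print("far edge yaw",np.degrees(np.arctan(-k2[0])),np.round(r*1e3,1))
y=(np.linalg.solve([[k[0],-1],[1,-k2[0]]],[-k[1],k2[1]])); corner=y; print("corner",corner)
for a in (4.4,np.degrees(np.arctan(k[0]))):
    d=np.array([np.cos(np.radians(a)),np.sin(np.radians(a))]); n=np.array([-d[1],d[0]])
    print(a,"board centre",corner-d*.16-n*.1)
# guard top: dark red-brown
V=hsv[:,:,2]; m=((hsv[:,:,0]<12)&(hsv[:,:,1]>150)&(V<75)).astype(np.uint8); m[:,:225]=0;m[:,285:]=0;m[:40]=0;m[100:]=0
x,yy,w,h=cv2.boundingRect(m); print("guard bbox",x,yy,w,h)
print(V[48:95:2,250], V[62,228:280])
cv2.imwrite("pics/w1c.png",cv2.resize(im[40:240,205:365,::-1],None,fx=3.75,fy=3,interpolation=cv2.INTER_CUBIC))
E
```

```text
left edge yaw 4.489275531866003 0.000430730042521017
far edge yaw 4.567343011302738 [ 0.2  0.2  0.2 -1.1  0.1  0.1  0.1  0.1  0.1  0.1  0.1  0.   0.   0.
  0.  -0.  -0.  -0.  -0.  -0.1]
corner [ 0.73193179 -0.08933738]
4.4 board centre [ 0.58007526 -0.2013177 ]
4.489275531866003 board centre [ 0.58024992 -0.20155418]
guard bbox 235 61 38 29
[229 228 228 190  80  81  77  77  77  78  83  78  82  81  79  75  76  83
  83  44  24  87 106 106] [227 226 221 213 204 134  82  75  76  74  74  75  75  77  78  77  77  74
  78  77  76  77  77  77  76  77  78  78  76  77  76  78  77  77  78  77
  77  75  77  77  80  76  76  75  77 138 211 223 223 222 223 224]
```

Call:
servo_tool:
  plan:
    - [[0.087, 0, -0.04, 0.0, 0.02], [0.087, 0, -0.08, 0.0, 0.04], [0.087, 0, -0.12, 0.01, 0.079], [0.087, 0, -0.16, 0.02, 0.079], [0.087, 0, -0.2, 0.03, 0.079], [0.087, 0, -0.24, 0.04, 0.079], [0.087, 0, -0.28, 0.05, 0.079], [0.087, -0.001, -0.32, 0.06, 0.079], [0.087, -0.001, -0.36, 0.07, 0.079], [0.087, -0.001, -0.4, 0.08, 0.079], [0.087, -0.001, -0.44, 0.09, 0.079], [0.087, -0.001, -0.473, 0.1, 0.079]]

```text
time_s: 2.65
tool_pos: [0.5323, 0.3118, 0.1598]
tool_rot: [-180.0, 0.1, -0.3]
force: [0.1, -0.1, 0.7]
grip_width: 0.0874
```

```bash
python3 - <<'E'
from h import *
from cell import readout, read_camera
o=readout.get_obs(); print(o["tool_pos"],o["tool_rot"])
c=read_camera("wrist"); np.savez("w2.npz",**c)
print(go(o,[.532,.3125,.10],0))
cv2.imwrite("pics/w2.png",c["image"][:,:,::-1])
E
```

```text
[0.53231963 0.31182037 0.15979095] [-1.79967411e+02  1.19535676e-01 -2.57271434e-01]
(array([-0.0002, -0.0006,  0.0598]), np.float64(-0.0045))
```

View pics/w2.png

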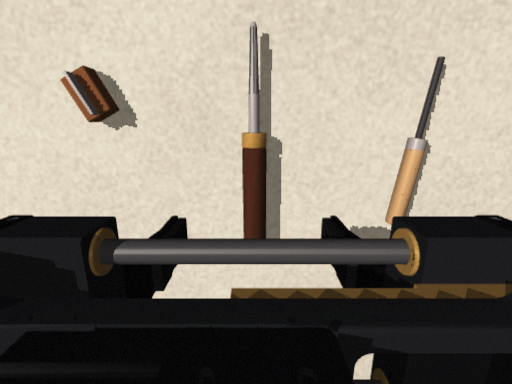

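The reamer lies centred between the fingers: tip at (254,23), ferrule front at (254,132), pointing straight ahead.

```bash
python3 - <<'E'
from h import *
c=np.load("w2.npz"); im=c["image"]; hsv=cv2.cvtColor(im,cv2.COLOR_RGB2HSV); S=hsv[:,:,1].astype(int);V=hsv[:,:,2].astype(int)
print("ferrule rows",[(v,*hsv[v,254]) for v in range(126,137)],"tip",[(v,*hsv[v,254]) for v in range(17,28)])
for v in (140,160,180,200): 
    x=np.nonzero(S[v,235:275]>130)[0]+235; e=ray(c,[(x[0]-.5,v),(x[-1]+.5,v)],.014); print(v,x[0],x[-1],e.mean(0),e[0]-e[1])
for v in (45,110):
    x=np.nonzero(V[v,240:275]<150)[0]+240; print(v,x)
print("front", ray(c,[(254,131.5)],.014+.005), "tip",ray(c,[(253.5,22)],.014))
c=np.load("w1.npz")
print("guard far top", ray(c,[(233.3,62),(272.7,62)],.058), "rows 54.5", ray(c,[(250,54.5)],.058))
E
```

```text
ferrule rows [(126, np.uint8(9), np.uint8(25), np.uint8(165)), (127, np.uint8(12), np.uint8(23), np.uint8(164)), (128, np.uint8(9), np.uint8(22), np.uint8(165)), (129, np.uint8(13), np.uint8(25), np.uint8(163)), (130, np.uint8(9), np.uint8(25), np.uint8(165)), (131, np.uint8(11), np.uint8(25), np.uint8(165)), (132, np.uint8(10), np.uint8(36), np.uint8(150)), (133, np.uint8(16), np.uint8(124), np.uint8(169)), (134, np.uint8(17), np.uint8(159), np.uint8(185)), (135, np.uint8(17), np.uint8(161), np.uint8(181)), (136, np.uint8(17), np.uint8(160), np.uint8(179))] tip [(17, np.uint8(19), np.uint8(35), np.uint8(226)), (18, np.uint8(19), np.uint8(35), np.uint8(226)), (19, np.uint8(20), np.uint8(36), np.uint8(226)), (20, np.uint8(20), np.uint8(36), np.uint8(224)), (21, np.uint8(17), np.uint8(37), np.uint8(181)), (22, np.uint8(10), np.uint8(26), np.uint8(149)), (23, np.uint8(11), np.uint8(27), np.uint8(151)), (24, np.uint8(10), np.uint8(26), np.uint8(149)), (25, np.uint8(11), np.uint8(25), np.uint8(143)), (26, np.uint8(9), np.uint8(26), np.uint8(127)), (27, np.uint8(8), np.uint8(23), np.uint8(121))]
140 243 265 [0.58094571 0.3102695  0.014     ] [0.00012039 0.02590721 0.        ]
160 243 265 [0.55835353 0.31037076 0.014     ] [0.0001209  0.02640006 0.        ]
180 244 265 [0.53488248 0.30989086 0.014     ] [0.00011608 0.02574186 0.        ]
200 244 265 [0.51048584 0.30998863 0.014     ] [0.00011646 0.02625093 0.        ]
45 [250 253 254 255 256 257 260 261 262 263 264 265 266 267 268]
110 [255 256 257 258 259 260 261 262 263 264 265 266 267 268 269 270]
front [[0.59047906 0.310226   0.019     ]] tip [[0.69877577 0.3102483  0.014     ]]
guard far top [[ 0.70801231 -0.12302619  0.058     ]
 [ 0.71183727 -0.17174797  0.058     ]] rows 54.5 [[ 0.71808882 -0.14304372  0.058     ]]
```

View pics/w1c.png

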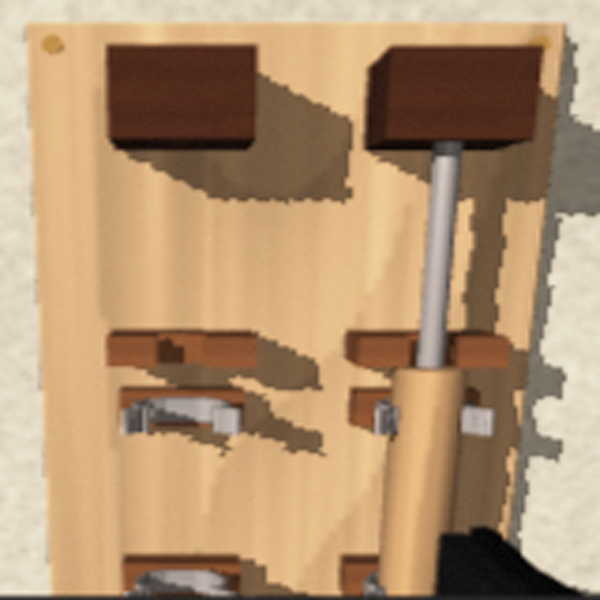

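The wrist camera puts the reamer's origin at (0.5195, 0.310) with yaw≈0. I'll go down, with the grip 12 mm ahead of the origin.

Call:
servo_tool:
  plan:
    - [[0.087, 0, 0.001, 0.03, 0], [0.087, 0, 0.001, 0.06, 0], [0.087, 0, 0.001, 0.09, -0.004], [0.087, 0, 0.001, 0.115, -0.004], [0.087, 0, 0.001, 0.135, -0.004], [0.087, 0, 0.001, 0.146, -0.004], [0.087, 0, 0.001, 0.151, -0.004], [0.087, 0, 0.001, 0.154, -0.004], [0.087, 0, 0.001, 0.154, -0.004]]

```text
time_s: 3.45
tool_pos: [0.5282, 0.3188, 0.0044]
tool_rot: [-179.7, 0.3, 0.4]
force: [0.1, -0.0, 0.1]
grip_width: 0.087
```

Call:
servo_tool:
  plan:
    - [[0.024, 0, 0, 0, 0], [0.02, 0, 0, 0, 0], [0.02, 0, 0, 0, 0], [0.02, 0, 0, 0, 0], [0.02, 0, 0, 0, 0], [0.02, 0, 0, 0, 0], [0.02, 0, 0, 0, 0], [0.02, 0, 0, 0, 0], [0.02, 0, 0, 0, 0]]
  force: 45

```text
time_s: 4.2
tool_pos: [0.5282, 0.3187, 0.0043]
tool_rot: [-179.7, 0.3, 0.4]
force: [0.1, 0.0, 0.8]
grip_width: 0.0352
```

Call:
servo_tool:
  plan:
    - [[0.02, 0, 0, 0, 0], [0.02, 0, 0, 0, 0], [0.02, 0, 0, 0, 0], [0.02, 0, 0, 0, 0], [0.02, 0, 0, 0, 0], [0.02, 0, 0, 0, 0]]
  force: 45

```text
time_s: 4.7
tool_pos: [0.5282, 0.3186, 0.0042]
tool_rot: [-179.7, 0.3, 0.4]
force: [1.1, -0.8, -1.5]
grip_width: 0.0272
```

Call:
servo_tool:
  plan:
    - [[0.02, 0, 0, -0.005, 0], [0.02, 0, 0, -0.015, 0], [0.02, 0, 0, -0.03, 0], [0.02, 0, 0, -0.05, 0], [0.02, 0, 0, -0.07, 0], [0.02, 0, 0, -0.09, 0], [0.02, 0, 0, -0.11, 0], [0.02, 0, 0, -0.12, 0], [0.02, 0, 0, -0.125, 0], [0.02, 0, 0, -0.125, 0], [0.02, 0, 0, -0.125, 0]]
  force: 50

```text
time_s: 5.62
tool_pos: [0.5285, 0.3176, 0.1288]
tool_rot: [-179.7, 0.3, 0.4]
force: [-0.5, -0.2, -1.4]
grip_width: 0.0268
```

```bash
python3 - <<'E'
from h import *
from cell import readout, read_camera
o=readout.get_obs(); print(o["tool_pos"],o["tool_rot"],o["force"],o["grip_width"])
c=read_camera("wrist"); np.savez("w3.npz",**c)
o=readout.get_obs(); print(o["tool_pos"])
cv2.imwrite("pics/w3.png",c["image"][:,:,::-1])
# target: grip at seat middle -4 : board x -65-4=-69
d=np.array([.9969,.0783]); n=np.array([-.0783,.9969]); C=np.array([.5802,-.2010])
p=C-d*.069+n*.042; print(p,go(o,[*p,.13],4.5))
E
```

```text
[0.52853016 0.31757052 0.12880799] [-179.69644417    0.33671235    0.3959852 ] [-0.49450433 -0.17365327 -1.37701841] 0.026780987323005524
[0.52823935 0.31731805 0.12816816]
[ 0.5081253 -0.1645329] (array([-0.0235,  0.4817, -0.004 ]), np.float64(-0.0716))
```

View pics/w3.png

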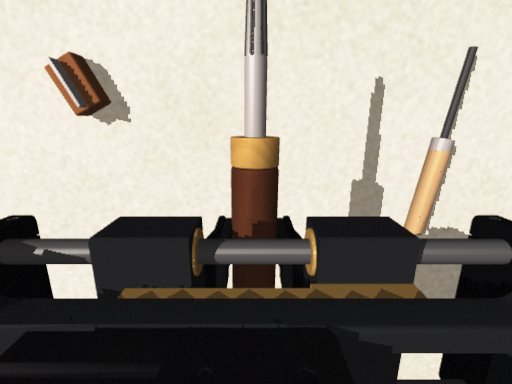

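The reamer is held straight, with its axis at u≈255 and the ferrule front at (255,137). I'll carry it over the board.

Call:
servo_tool:
  plan:
    - [[0.02, 0, 0.02, 0, 0], [0.02, 0, 0.06, -0.004, 0], [0.02, -0.005, 0.1, -0.004, -0.02], [0.02, -0.01, 0.14, -0.004, -0.04], [0.02, -0.015, 0.18, -0.004, -0.06], [0.02, -0.02, 0.22, -0.004, -0.072], [0.02, -0.025, 0.26, -0.004, -0.072], [0.02, -0.027, 0.3, -0.004, -0.072], [0.02, -0.027, 0.34, -0.004, -0.072], [0.02, -0.027, 0.38, -0.004, -0.072], [0.02, -0.027, 0.42, -0.004, -0.072], [0.02, -0.027, 0.45, -0.004, -0.072]]

```text
time_s: 6.67
tool_pos: [0.5028, -0.1369, 0.1289]
tool_rot: [-179.7, 0.5, 4.3]
force: [0.6, -0.2, -2.0]
grip_width: 0.0267
```

Call:
servo_tool:
  plan:
    - [[0.02, 0, 0.01, 0, 0], [0.02, 0, 0.02, 0, 0], [0.02, 0, 0.025, 0, 0], [0.02, 0, 0.025, 0, 0], [0.02, 0, 0.025, 0, 0], [0.02, 0, 0.025, 0, 0]]

```text
time_s: 7.17
tool_pos: [0.505, -0.1596, 0.1288]
tool_rot: [-179.7, 0.5, 4.5]
force: [-0.2, -0.3, -1.7]
grip_width: 0.0272
```

```bash
python3 - <<'E'
from h import *
from cell import readout, read_camera
o=readout.get_obs(); print(o["time_s"],o["tool_pos"],o["tool_rot"],o["joint_velocities"].round(2),o["force"])
c=read_camera("wrist"); np.savez("w4.npz",**c)
o=readout.get_obs(); print(o["tool_pos"])
cv2.imwrite("pics/w4.png",cv2.resize(c["image"][:250,130:400,::-1],None,fx=2.4,fy=2.4,interpolation=cv2.INTER_CUBIC))
d=np.array([.9969,.0783]); n=np.array([-.0783,.9969]); C=np.array([.5802,-.2010])
p=C-d*.0723+n*.042; print(p,go(o,[*p,.13],4.5))
E
```

```text
7.1667 [ 0.50502866 -0.15956562  0.12875909] [-179.68373615    0.5065929     4.52997216] [ 0.03 -0.25  0.14 -0.12  0.17  0.03  0.06] [-0.17049336 -0.26942576 -1.73812937]
[ 0.50501553 -0.15981867  0.12884499]
[ 0.50483553 -0.16479129] (array([-0.0006,  0.0049, -0.0012]), np.float64(0.0003))
```

View pics/w4.png

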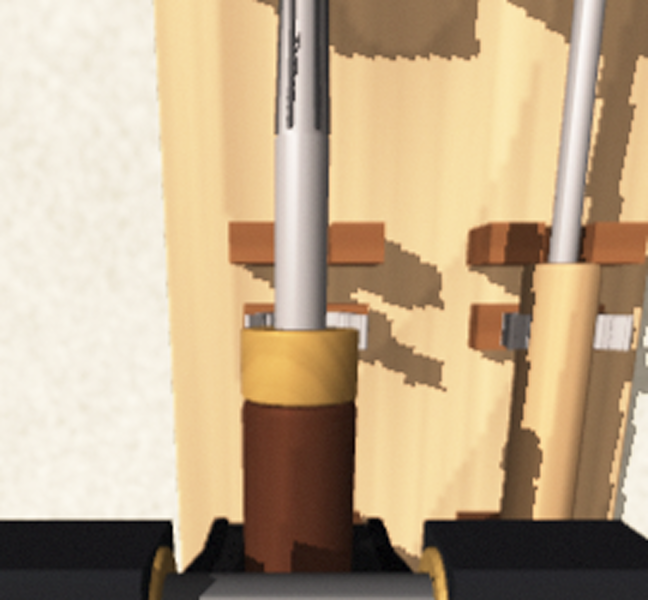

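The hover view shows the batten at crop x 230–384, the front clip's lips at 245–367 and the handle at 242–357. I'll work out the offsets from the same camera.

```bash
python3 - <<'E'
from h import *
c=np.load("w4.npz"); im=c["image"]; hsv=cv2.cvtColor(im,cv2.COLOR_RGB2HSV); S=hsv[:,:,1].astype(int);V=hsv[:,:,2].astype(int);rz=c["range_z"]
d=np.array([.9969,.0783]); n=np.array([-.0783,.9969]); C=np.array([.5802,-.2010])
def bd(p): return np.round(np.c_[(p[:,:2]-C)@d,(p[:,:2]-C)@n]*1e3,1)
P=lambda x,y:(x/2.4+130-.3,y/2.4-.3)
print("batten far top edge L,R", bd(ray(c,[P(230,223),P(384,223)],.046)))
print("batten bottom rear edge", bd(ray(c,[P(232,263),P(384,263)],.012)))
print("lips", bd(ray(c,[P(245,320),P(367,320)],.055)))
print("left board edge", bd(ray(c,[P(158,50),P(166,200),P(173,400)],.012)))
print("nbr front top", bd(ray(c,[P(567,263)],.05)))
print("range handle", [round(float(rz[v,255]),4) for v in (145,160,180,200,220)], "shank",[round(float(rz[v,255]),4) for v in (60,80,100,125)],"cutter",[round(float(rz[v,255]),4) for v in (5,20,40)])
T=c["camera_from_world"]
def pw(u,v):
    K=c["mtx"]; z=rz[v,u]; q=np.array([(u-K[0,2])/K[0,0]*z,-(v-K[1,2])/K[1,1]*z,-z]); return T[:3,:3].T@(q-T[:3,3])
for u,v in ((255,142),(255,160),(255,190),(255,210),(255,60),(255,90),(255,120),(255,5)): w=pw(u,v); print(u,v,w.round(4),bd(w[None])[0])
for r in (340,380,420,500): print("axis",bd(ray(c,[P(299.5,r)],.139)))
print("shank",bd(ray(c,[P(301.5,150),P(301.5,300)],.139)))
v=[(k,S[k,255]) for k in range(132,142)]; print(v)
# x across handle edges
for v in (145,155,185): x=np.nonzero(S[v,220:290]>140)[0]+220; print(v,x.min(),x.max())
E
```

```text
batten far top edge L,R [[20.4 70.6]
 [20.4 15.8]]
batten bottom rear edge [[ 7.9 73.8]
 [ 7.9 11.1]]
lips [[-13.   65.2]
 [-12.9  21.7]]
left board edge [[ 85.6 100. ]
 [ 32.2  99.8]
 [-49.2 101. ]]
nbr front top [[  6.7 -49.2]]
range handle [0.138, 0.1393, 0.142, 0.1429, 0.1475] shank [0.1338, 0.1367, 0.1387, 0.1422] cutter [0.1292, 0.1307, 0.1325]
255 142 [ 0.5639 -0.1569  0.1503] [-12.8  45.2]
255 160 [ 0.5549 -0.1576  0.1514] [-21.9  45.2]
255 190 [ 0.5389 -0.1589  0.1517] [-37.9  45.2]
255 210 [ 0.5278 -0.1598  0.1521] [-49.   45.2]
255 60 [ 0.6036 -0.1537  0.1439] [27.  45.3]
255 90 [ 0.5896 -0.1548  0.1437] [13.  45.3]
255 120 [ 0.5748 -0.156   0.1442] [-1.9 45.3]
255 5 [ 0.628  -0.1518  0.142 ] [51.5 45.3]
axis [[-13.3  45.5]]
axis [[-22.6  45.5]]
axis [[-32.1  45.5]]
axis [[-52.3  45.5]]
shank [[26.9 45.1]
 [-4.4 45.1]]
[(132, np.int64(23)), (133, np.int64(21)), (134, np.int64(21)), (135, np.int64(20)), (136, np.int64(20)), (137, np.int64(65)), (138, np.int64(157)), (139, np.int64(149)), (140, np.int64(151)), (141, np.int64(151))]
145 231 278
155 231 278
185 232 277
```

In the camera frame the clip line is about 2–3 mm to the right of the reamer, and x agrees to 1–2 mm. I'll shift, come down to about 15 mm above the lips and re-measure.

Call:
servo_tool:
  plan:
    - [[0.02, 0.001, 0.001, 0.005, 0], [0.02, 0.001, 0.002, 0.015, 0], [0.02, 0.001, 0.003, 0.027, 0], [0.02, 0.001, 0.003, 0.037, 0], [0.02, 0.001, 0.003, 0.043, 0], [0.02, 0.001, 0.003, 0.046, 0], [0.02, 0.001, 0.003, 0.048, 0], [0.02, 0.001, 0.003, 0.048, 0], [0.02, 0.001, 0.003, 0.048, 0]]
  force: 55

```text
time_s: 7.97
tool_pos: [0.5061, -0.1626, 0.0811]
tool_rot: [-179.7, 0.5, 4.5]
force: [0.4, 0.3, -1.2]
grip_width: 0.0271
```

```bash
python3 - <<'E'
from h import *
from cell import readout, read_camera
o=readout.get_obs(); print(o["time_s"],o["tool_pos"],o["tool_rot"],o["force"])
c=read_camera("wrist"); np.savez("w5.npz",**c)
cv2.imwrite("pics/w5.png",cv2.resize(c["image"][:200,170:370,::-1],None,fx=3,fy=3,interpolation=cv2.INTER_CUBIC))
d=np.array([.9969,.0783]); n=np.array([-.0783,.9969]); C=np.array([.5802,-.2010])
p=o["tool_pos"][:2]-C; print("tcp in board",p@d,p@n)
E
```

```text
7.9667 [ 0.50608396 -0.16262297  0.08107147] [-179.7104556     0.47374573    4.51378575] [ 0.4103255   0.25632156 -1.15273411]
tcp in board -0.07088136300780808 0.04406134715126155
```

View pics/w5.png

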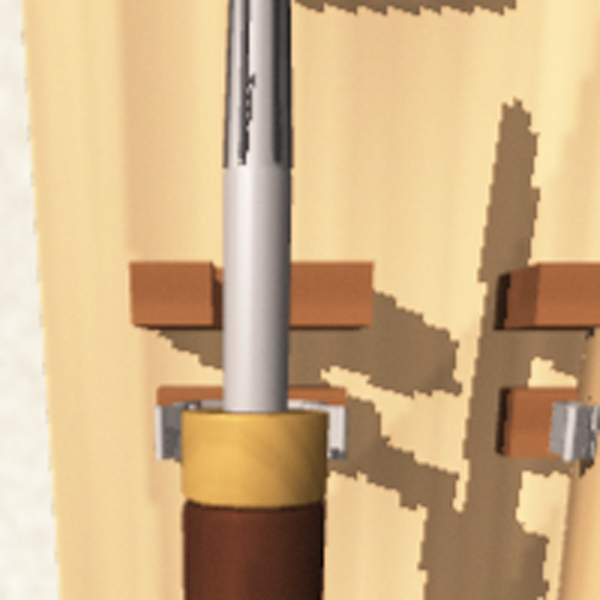

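The lips (156–346) and handle (182–327) are centred to within ~0.7 mm, with the handle a touch to the right and yawed ~0.6° clockwise. I'll correct that, back off 1 mm and come down to just above the lips.

Call:
servo_tool:
  plan:
    - [[0.02, -0.0005, -0.0002, 0.004, -0.004], [0.02, -0.001, -0.0004, 0.01, -0.01], [0.02, -0.001, -0.0004, 0.016, -0.01], [0.02, -0.001, -0.0004, 0.021, -0.01], [0.02, -0.001, -0.0004, 0.025, -0.01], [0.02, -0.001, -0.0004, 0.028, -0.01], [0.02, -0.001, -0.0004, 0.03, -0.01], [0.02, -0.001, -0.0004, 0.03, -0.01], [0.02, -0.001, -0.0004, 0.03, -0.01]]

```text
time_s: 8.77
tool_pos: [0.505, -0.1622, 0.0512]
tool_rot: [-179.7, 0.5, 5.1]
force: [0.1, 0.7, -1.6]
grip_width: 0.0268
```

Call:
servo_tool:
  plan:
    - [[0.02, 0, 0, 0.0005, 0], [0.02, 0, 0, 0.001, 0], [0.02, 0, 0, 0.0015, 0], [0.02, 0, 0, 0.002, 0], [0.02, 0, 0, 0.0025, 0], [0.02, 0, 0, 0.003, 0], [0.02, 0, 0, 0.0035, 0], [0.02, 0, 0, 0.004, 0], [0.02, 0, 0, 0.004, 0]]

```text
time_s: 9.52
tool_pos: [0.5049, -0.1622, 0.0472]
tool_rot: [-179.7, 0.5, 5.1]
force: [0.6, -0.7, -1.0]
grip_width: 0.0264
```

Call:
servo_tool:
  plan:
    - [[0.02, 0, 0, 0.0005, 0], [0.02, 0, 0, 0.001, 0], [0.02, 0, 0, 0.0015, 0], [0.02, 0, 0, 0.002, 0], [0.02, 0, 0, 0.0025, 0], [0.02, 0, 0, 0.003, 0], [0.02, 0, 0, 0.0035, 0], [0.02, 0, 0, 0.004, 0], [0.02, 0, 0, 0.004, 0]]

```text
time_s: 10.27
tool_pos: [0.5057, -0.1622, 0.0444]
tool_rot: [-179.8, 0.4, 5.1]
force: [-1.4, 1.4, 8.2]
grip_width: 0.027
```

Call:
servo_tool:
  plan:
    - [[0.02, 0, 0, 0.0005, 0], [0.02, 0, 0, 0.001, 0], [0.02, 0, 0, 0.0015, 0], [0.02, 0, 0, 0.002, 0], [0.02, 0, 0, 0.0025, 0], [0.02, 0, 0, 0.003, 0], [0.02, 0, 0, 0.003, 0], [0.02, 0, 0, 0.003, 0]]

```text
time_s: 10.93
tool_pos: [0.5064, -0.1622, 0.0427]
tool_rot: [-179.8, 0.3, 5.1]
force: [-4.0, 1.7, 10.9]
grip_width: 0.0268
```

Call:
servo_tool:
  plan:
    - [[0.02, -0.0005, 0, 0.001, 0], [0.02, -0.001, 0, 0.0015, 0], [0.02, -0.0015, 0, 0.002, 0], [0.02, -0.0015, 0, 0.0025, 0], [0.02, -0.0015, 0, 0.003, 0], [0.02, -0.0015, 0, 0.0035, 0], [0.02, -0.0015, 0, 0.0035, 0], [0.02, -0.0015, 0, 0.0035, 0]]

```text
time_s: 11.6
tool_pos: [0.5066, -0.1622, 0.0412]
tool_rot: [-179.9, 0.1, 5.1]
force: [-2.3, 2.1, 11.8]
grip_width: 0.0264
```

```bash
python3 - <<'E'
from h import *
from cell import readout, read_camera
o=readout.get_obs(); print(o["tool_pos"],o["tool_rot"],o["force"],o["wrist_torque"])
c=read_camera("wrist"); np.savez("w6.npz",**c)
cv2.imwrite("pics/w6.png",cv2.resize(c["image"][:250,150:350,::-1],None,fx=2.4,fy=2.4,interpolation=cv2.INTER_CUBIC))
E
```

```text
[ 0.50661995 -0.16217776  0.04120719] [-1.79854069e+02  1.48607488e-01  5.10758045e+00] [-2.3215046   2.07316426 11.81897527] [ 0.43932016  0.44400785 -0.11840126]
```

View pics/w6.png

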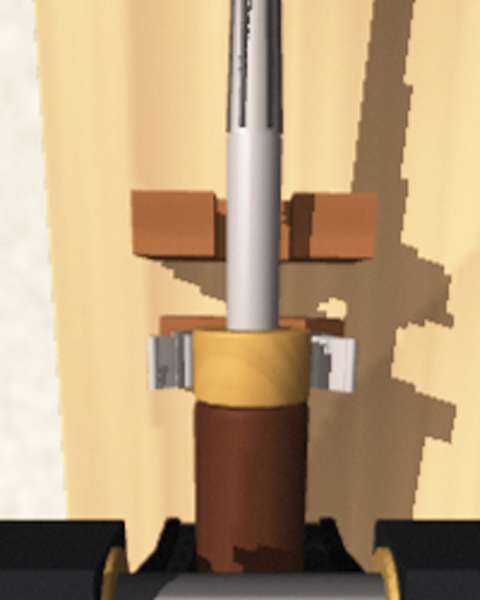

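The reamer is between the lips and well centred: clip 148–355, handle 193–310. I'll keep pressing.

Call:
servo_tool:
  plan:
    - [[0.02, 0, 0, 0.001, 0], [0.02, 0, 0, 0.0015, 0], [0.02, 0, 0, 0.002, 0], [0.02, 0, 0, 0.0025, 0], [0.02, 0, 0, 0.003, 0], [0.02, 0, 0, 0.0035, 0], [0.02, 0, 0, 0.0035, 0], [0.02, 0, 0, 0.0035, 0]]

```text
time_s: 12.32
tool_pos: [0.5073, -0.162, 0.039]
tool_rot: [-179.9, 0.1, 5.1]
force: [-3.5, 1.4, 10.8]
grip_width: 0.0267
```

Call:
servo_tool:
  plan:
    - [[0.02, 0, 0, 0.001, 0], [0.02, 0, 0, 0.0015, 0], [0.02, 0, 0, 0.002, 0], [0.02, 0, 0, 0.0025, 0], [0.02, 0, 0, 0.003, 0], [0.02, 0, 0, 0.003, 0], [0.02, 0, 0, 0.003, 0]]

```text
time_s: 12.9
tool_pos: [0.5078, -0.162, 0.0366]
tool_rot: [-179.9, 0.0, 5.1]
force: [-2.0, 1.7, 5.8]
grip_width: 0.027
```

Call:
servo_tool:
  plan:
    - [[0.02, -0.001, 0, 0.0005, 0], [0.02, -0.002, 0, 0.001, 0], [0.02, -0.002, 0, 0.0015, 0], [0.02, -0.002, 0, 0.002, 0], [0.02, -0.002, 0, 0.0025, 0], [0.02, -0.002, 0, 0.0025, 0], [0.02, -0.002, 0, 0.0025, 0]]

```text
time_s: 13.48
tool_pos: [0.5073, -0.162, 0.0344]
tool_rot: [-179.9, -0.1, 5.1]
force: [6.2, 1.1, 0.3]
grip_width: 0.0267
```

Call:
servo_tool:
  plan:
    - [[0.02, -0.001, 0, 0.0005, 0], [0.02, -0.001, 0, 0.001, 0], [0.02, -0.001, 0, 0.0015, 0], [0.02, -0.001, 0, 0.0015, 0], [0.02, -0.001, 0, 0.0015, 0]]

```text
time_s: 13.9
tool_pos: [0.5058, -0.1621, 0.0322]
tool_rot: [-179.9, -0.1, 5.1]
force: [4.9, -0.0, -5.5]
grip_width: 0.027
```

Call:
servo_tool:
  plan:
    - [[0.02, 0, 0, 0.0005, 0], [0.02, 0, 0, 0.001, 0], [0.02, 0, 0, 0.001, 0], [0.02, 0, 0, 0.001, 0]]

```text
time_s: 14.23
tool_pos: [0.5058, -0.1621, 0.032]
tool_rot: [-179.9, -0.1, 5.1]
force: [2.1, 0.6, 5.0]
grip_width: 0.0269
```

Call:
servo_tool:
  plan:
    - [[0.02, 0, 0, 0.0005, 0], [0.02, 0, 0, 0.001, 0], [0.02, 0, 0, 0.001, 0], [0.02, 0, 0, 0.001, 0]]

```text
time_s: 14.57
tool_pos: [0.5058, -0.1621, 0.032]
tool_rot: [-179.9, -0.1, 5.1]
force: [0.3, 1.3, 8.1]
grip_width: 0.0269
```

It has snapped home: z is stopped at 0.0320 (axis 42 mm) with a steep force rise. I'll let go briefly so the clips settle it and the stored loads go away, check the tilt, and regrip.

Call:
servo_tool:
  plan:
    - [[0.02, 0, 0, -0.0005, 0], [0.03, 0, 0, -0.0005, 0], [0.045, 0, 0, -0.0005, 0], [0.045, 0, 0, -0.0005, 0], [0.045, 0, 0, -0.0005, 0], [0.045, 0, 0, -0.0005, 0]]

```text
time_s: 15.07
tool_pos: [0.5051, -0.1623, 0.0322]
tool_rot: [-179.9, 0.0, 5.1]
force: [-0.3, -0.5, -0.4]
grip_width: 0.0429
```

```bash
cat > chk.py <<'E'
from h import *
from cell import readout, read_camera
import sys
o=readout.get_obs(); print(o["time_s"],o["tool_pos"],o["tool_rot"],o["force"],o["grip_width"])
c=read_camera("wrist"); np.savez(sys.argv[1]+".npz",**c); rz=c["range_z"]; T=c["camera_from_world"]; K=c["mtx"]
cv2.imwrite(f"pics/{sys.argv[1]}.png",cv2.resize(c["image"][:250,150:350,::-1],None,fx=2.4,fy=2.4,interpolation=cv2.INTER_CUBIC))
d=np.array([.9969,.0783]); n=np.array([-.0783,.9969]); C=np.array([.5802,-.2010])
p=o["tool_pos"][:2]-C; print("tcp board",p@d,p@n)
for v in range(5,235,15):
    z=rz[v,245:265]; u=np.arange(245,265); q=np.c_[(u-K[0,2])/K[0,0]*z,-(v-K[1,2])/K[1,1]*z,-z]; w=(q-T[:3,3])@T[:3,:3]; k=np.argmax(np.where(z>0,w[:,2],-1)); b=w[k,:2]-C
    print(v,"x %.1f y %.1f top z %.1f"%(b@d*1e3,b@n*1e3,np.sort(w[:,2])[-5:].mean()*1e3), c["image"][v,255])
E
python3 chk.py w7
```

```text
15.0667 [ 0.50506357 -0.16226652  0.03216503] [-1.79927037e+02  3.53301489e-02  5.11249728e+00] [-0.31609326 -0.54903478 -0.39826591] 0.04294047081185331
tcp board -0.07187067694458761 0.04449658734128109
5 x 51.0 y 40.6 top z 46.8 [223 212 206]
20 x 44.7 y 42.5 top z 46.8 [224 212 208]
35 x 37.8 y 42.9 top z 47.5 [223 211 206]
50 x 31.3 y 42.3 top z 47.4 [221 210 205]
65 x 24.2 y 41.7 top z 48.5 [216 206 200]
80 x 17.3 y 44.1 top z 48.2 [214 202 199]
95 x 10.2 y 44.0 top z 48.3 [211 200 194]
110 x 2.9 y 43.9 top z 48.1 [209 198 192]
125 x -4.7 y 42.8 top z 48.6 [204 193 188]
140 x -11.9 y 42.8 top z 56.1 [230 178  93]
155 x -19.4 y 45.2 top z 56.1 [219 165  87]
170 x -27.4 y 44.7 top z 55.5 [106  57  38]
185 x -35.2 y 44.1 top z 56.2 [92 51 33]
200 x -43.5 y 44.0 top z 56.0 [89 50 32]
215 x -51.6 y 46.6 top z 56.3 [92 51 35]
230 x -60.7 y 45.5 top z 55.9 [66 38 27]
```

Released, it lies flat: handle top 56.0 mm and shank top 48.2 mm put the axis at 42 mm throughout. The handle front is ~15 mm short of the batten. I'll regrip and slide slowly.

Call:
servo_tool:
  plan:
    - [[0.02, 0, 0, 0, 0], [0.02, 0, 0, 0, 0], [0.02, 0, 0, 0, 0], [0.02, 0, 0, 0, 0], [0.02, 0, 0, 0, 0], [0.02, 0, 0, 0, 0]]
  force: 50

```text
time_s: 15.62
tool_pos: [0.5052, -0.1621, 0.0323]
tool_rot: [-179.9, 0.0, 5.1]
force: [-0.1, 0.6, 0.0]
grip_width: 0.0268
```

Call:
servo_tool:
  plan:
    - [[0.02, 0.0005, 0, 0, 0], [0.02, 0.001, 0, 0, 0], [0.02, 0.0015, 0, 0, 0], [0.02, 0.002, 0, 0, 0], [0.02, 0.0025, 0, 0, 0], [0.02, 0.003, 0, 0, 0], [0.02, 0.0035, 0, 0, 0], [0.02, 0.004, 0, 0, 0], [0.02, 0.0045, 0, 0, 0], [0.02, 0.005, 0, 0, 0], [0.02, 0.0055, 0, 0, 0], [0.02, 0.006, 0, 0, 0]]

```text
time_s: 16.62
tool_pos: [0.5065, -0.162, 0.0321]
tool_rot: [-179.9, 0.6, 5.1]
force: [-13.7, 0.5, 13.5]
grip_width: 0.0267
```

Pushing makes the wrist pitch and bear down (13.5 N), so I'll lift slightly to take that load off while sliding.

Call:
servo_tool:
  plan:
    - [[0.02, 0.003, 0, -0.001, 0], [0.02, 0.004, 0, -0.0015, 0], [0.02, 0.0045, 0, -0.0015, 0], [0.02, 0.005, 0, -0.0015, 0], [0.02, 0.0055, 0, -0.0015, 0], [0.02, 0.006, 0, -0.0015, 0], [0.02, 0.0065, 0, -0.0015, 0], [0.02, 0.007, 0, -0.0015, 0]]

```text
time_s: 17.28
tool_pos: [0.5091, -0.1618, 0.0322]
tool_rot: [-179.8, 1.1, 5.0]
force: [-9.7, 0.0, 4.2]
grip_width: 0.0265
```

Call:
servo_tool:
  plan:
    - [[0.02, 0.003, 0, -0.001, 0], [0.02, 0.004, 0, -0.0015, 0], [0.02, 0.0045, 0, -0.0018, 0], [0.02, 0.005, 0, -0.0018, 0], [0.02, 0.0055, 0, -0.0018, 0], [0.02, 0.006, 0, -0.0018, 0], [0.02, 0.0065, 0, -0.0018, 0], [0.02, 0.007, 0, -0.0018, 0], [0.02, 0.0075, 0, -0.0018, 0]]

```text
time_s: 18.03
tool_pos: [0.5123, -0.1615, 0.0322]
tool_rot: [-179.7, 1.6, 5.0]
force: [-8.1, -0.2, 1.9]
grip_width: 0.0268
```

```bash
python3 chk.py w8 | grep -v " x [2-5]"
```

```text
18.0333 [ 0.51232646 -0.16149882  0.0322339 ] [-179.73934284    1.60945631    4.95741272] [-8.13632129 -0.20865817  1.94623733] 0.02677716387882674
tcp board -0.06457018827644252 0.04469322288600709
95 x 17.8 y 41.4 top z 47.9 [209 199 192]
110 x 10.6 y 43.9 top z 48.0 [208 195 190]
140 x -3.8 y 40.8 top z 83.5 [230 180  94]
155 x -11.3 y 41.7 top z 55.9 [220 167  88]
170 x -19.2 y 42.1 top z 55.0 [73 40 26]
185 x -27.0 y 43.6 top z 56.1 [96 52 35]
200 x -35.2 y 46.1 top z 56.0 [88 47 31]
215 x -43.7 y 40.2 top z 56.1 [90 48 32]
230 x -52.5 y 40.6 top z 55.9 [45 24 18]
```

Call:
servo_tool:
  plan:
    - [[0.02, 0.003, 0, -0.001, 0], [0.02, 0.0035, 0, -0.0018, 0], [0.02, 0.004, 0, -0.002, 0], [0.02, 0.0045, 0, -0.002, 0], [0.02, 0.005, 0, -0.002, 0], [0.02, 0.0055, 0, -0.002, 0], [0.02, 0.006, 0, -0.002, 0], [0.02, 0.0065, 0, -0.002, 0], [0.02, 0.007, 0, -0.002, 0], [0.02, 0.0075, 0, -0.002, 0]]

```text
time_s: 18.92
tool_pos: [0.5157, -0.1612, 0.0323]
tool_rot: [-179.7, 2.1, 4.9]
force: [-8.8, -0.2, 1.0]
grip_width: 0.0268
```

Call:
servo_tool:
  plan:
    - [[0.02, 0.003, 0, -0.001, 0], [0.02, 0.0035, 0, -0.0018, 0], [0.02, 0.004, 0, -0.002, 0], [0.02, 0.0045, 0, -0.002, 0], [0.02, 0.005, 0, -0.002, 0], [0.02, 0.0055, 0, -0.002, 0], [0.02, 0.006, 0, -0.002, 0], [0.02, 0.0065, 0, -0.002, 0]]

```text
time_s: 19.58
tool_pos: [0.5176, -0.1611, 0.0324]
tool_rot: [-179.6, 2.6, 4.9]
force: [-8.6, -0.7, 0.8]
grip_width: 0.0268
```

Call:
servo_tool:
  plan:
    - [[0.02, 0.003, 0, -0.001, 0], [0.02, 0.0035, 0, -0.0018, 0], [0.02, 0.004, 0, -0.002, 0], [0.02, 0.0045, 0, -0.002, 0], [0.02, 0.005, 0, -0.002, 0], [0.02, 0.0055, 0, -0.002, 0], [0.02, 0.006, 0, -0.002, 0]]

```text
time_s: 20.17
tool_pos: [0.519, -0.1609, 0.0324]
tool_rot: [-179.5, 3.2, 4.8]
force: [-10.2, 0.0, 1.8]
grip_width: 0.0269
```

Call:
servo_tool:
  plan:
    - [[0.02, 0.003, 0, -0.001, 0], [0.02, 0.0035, 0, -0.0018, 0], [0.02, 0.004, 0, -0.002, 0], [0.02, 0.0045, 0, -0.002, 0], [0.02, 0.005, 0, -0.002, 0], [0.02, 0.0055, 0, -0.002, 0], [0.02, 0.006, 0, -0.002, 0]]

```text
time_s: 20.75
tool_pos: [0.5203, -0.1608, 0.0324]
tool_rot: [-179.4, 3.7, 4.8]
force: [-9.7, -0.2, 1.9]
grip_width: 0.0267
```

Call:
servo_tool:
  plan:
    - [[0.02, 0.003, 0, -0.001, 0], [0.02, 0.0035, 0, -0.0018, 0], [0.02, 0.004, 0, -0.002, 0], [0.02, 0.0045, 0, -0.002, 0], [0.02, 0.005, 0, -0.002, 0], [0.02, 0.0055, 0, -0.002, 0], [0.02, 0.006, 0, -0.002, 0]]

```text
time_s: 21.33
tool_pos: [0.5217, -0.1607, 0.0324]
tool_rot: [-179.4, 4.3, 4.7]
force: [-10.5, -0.1, 2.8]
grip_width: 0.0267
```

```bash
python3 chk.py w9 | grep -v " x [2-5]"
```

```text
21.3333 [ 0.52171817 -0.16073761  0.03235578] [-179.37347156    4.28603737    4.72797333] [-10.45270073  -0.14795497   2.84688165] 0.0267024887950207
tcp board -0.05514799586253137 0.04471670815399927
5 x 65.8 y 45.9 top z 47.0 [207 195 189]
125 x 13.5 y 40.9 top z 47.7 [199 187 181]
140 x 7.0 y 42.9 top z 55.5 [200 149  76]
155 x -0.4 y 40.3 top z 55.8 [211 158  82]
170 x -8.1 y 46.3 top z 82.5 [197 147  76]
185 x -16.3 y 46.9 top z 55.6 [97 54 37]
200 x -24.4 y 45.4 top z 55.7 [88 49 33]
215 x -33.0 y 44.8 top z 55.9 [89 48 31]
230 x -41.7 y 41.5 top z 56.1 [44 25 17]
```

View pics/w9.png

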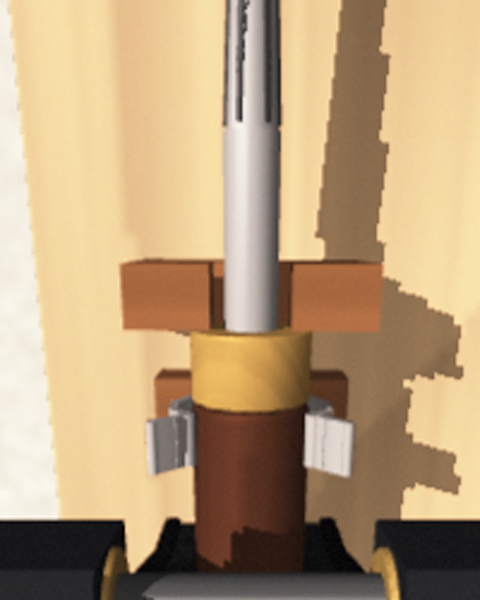

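The ferrule front (row 332) is practically at the batten's rear face (row 328). I'll push gently until contact is felt.

Call:
servo_tool:
  plan:
    - [[0.02, 0.003, 0, -0.001, 0], [0.02, 0.0035, 0, -0.002, 0], [0.02, 0.004, 0, -0.0022, 0], [0.02, 0.0045, 0, -0.0022, 0], [0.02, 0.005, 0, -0.0022, 0], [0.02, 0.0055, 0, -0.0022, 0], [0.02, 0.006, 0, -0.0022, 0]]

```text
time_s: 21.97
tool_pos: [0.5218, -0.1607, 0.0323]
tool_rot: [-179.3, 5.0, 4.7]
force: [-13.8, 0.1, 4.4]
grip_width: 0.027
```

Call:
servo_tool:
  plan:
    - [[0.02, 0.003, 0, -0.001, 0], [0.02, 0.0035, 0, -0.002, 0], [0.02, 0.004, 0, -0.0022, 0], [0.02, 0.0045, 0, -0.0022, 0], [0.02, 0.005, 0, -0.0022, 0], [0.02, 0.0055, 0, -0.0022, 0], [0.02, 0.006, 0, -0.0022, 0]]

```text
time_s: 22.55
tool_pos: [0.5219, -0.1607, 0.0323]
tool_rot: [-179.2, 5.7, 4.6]
force: [-13.4, -0.2, 4.3]
grip_width: 0.027
```

Advance has stopped at x=0.5218 after 16.6 mm of travel. One slightly firmer push will rule out friction lock.

Call:
servo_tool:
  plan:
    - [[0.02, 0.003, 0, -0.001, 0], [0.02, 0.004, 0, -0.002, 0], [0.02, 0.005, 0, -0.0025, 0], [0.02, 0.006, 0, -0.0028, 0], [0.02, 0.007, 0, -0.003, 0], [0.02, 0.0075, 0, -0.003, 0], [0.02, 0.008, 0, -0.003, 0]]

```text
time_s: 23.13
tool_pos: [0.5219, -0.1607, 0.0322]
tool_rot: [-179.1, 6.7, 4.6]
force: [-16.7, -0.1, 5.9]
grip_width: 0.0268
```

The advance is firm at the stop with under 17 N. I'll unload, open and rise.

Call:
servo_tool:
  plan:
    - [[0.02, 0, 0, 0, 0], [0.02, 0, 0, 0, 0], [0.03, 0, 0, 0, 0], [0.04, 0, 0, 0, 0], [0.05, 0, 0, 0, 0], [0.05, 0, 0, 0, 0], [0.05, 0, 0, 0, 0], [0.05, 0, 0, 0, 0]]

```text
time_s: 23.8
tool_pos: [0.5221, -0.1607, 0.0322]
tool_rot: [-179.1, 6.7, 4.6]
force: [0.1, -0.8, -0.7]
grip_width: 0.0484
```

Call:
servo_tool:
  plan:
    - [[0.05, -0.001, 0, -0.005, 0], [0.05, -0.002, 0, -0.012, 0], [0.05, -0.003, 0, -0.022, 0], [0.05, -0.005, 0, -0.035, 0], [0.05, -0.007, 0, -0.05, 0], [0.05, -0.01, 0, -0.07, 0], [0.05, -0.013, 0, -0.09, 0], [0.05, -0.015, 0, -0.105, 0], [0.05, -0.015, 0, -0.12, 0], [0.05, -0.015, 0, -0.12, 0], [0.05, -0.015, 0, -0.12, 0]]

```text
time_s: 24.72
tool_pos: [0.5222, -0.1628, 0.1547]
tool_rot: [-179.2, 6.6, 4.6]
force: [-0.3, 1.1, -1.2]
grip_width: 0.0499
```

```bash
python3 - <<'E'
from h import *
from cell import readout, read_camera
o=readout.get_obs(); print(o["time_s"],o["tool_pos"],o["force"],o["grip_width"])
c=read_camera("wrist"); np.savez("w10.npz",**c); rz=c["range_z"]; T=c["camera_from_world"]; K=c["mtx"]
cv2.imwrite("pics/w10.png",cv2.resize(c["image"][:,100:400,::-1],None,fx=1.5,fy=1.5))
d=np.array([.9969,.0783]); n=np.array([-.0783,.9969]); C=np.array([.5802,-.2010])
v,u=np.mgrid[0:384,0:512]; q=np.stack([(u-K[0,2])/K[0,0]*rz,-(v-K[1,2])/K[1,1]*rz,-rz],-1); w=(q-T[:3,3])@T[:3,:3]
b=(w[...,:2]-C); X=b@d; Y=b@n
for x in range(-100,110,10):
    m=(abs(X-x/1e3)<.003)&(abs(Y-.043)<.005)&(rz>0)&(w[...,2]<.08); 
    if m.sum(): print(x,"top z %.1f"%(np.percentile(w[...,2][m],90)*1e3))
E
```

```text
24.7167 [ 0.52221893 -0.16276777  0.15474981] [-0.33174225  1.08534557 -1.20377157] 0.04994467987741179
-100 top z 56.5
-90 top z 56.0
-80 top z 55.8
-70 top z 55.7
-60 top z 56.1
-50 top z 56.2
-40 top z 55.9
-30 top z 56.4
-20 top z 56.0
-10 top z 55.8
0 top z 55.8
10 top z 49.5
20 top z 48.0
30 top z 48.1
40 top z 48.0
50 top z 47.0
60 top z 46.9
70 top z 46.8
80 top z 46.3
90 top z 45.9
100 top z 45.5
```

View pics/w10.png

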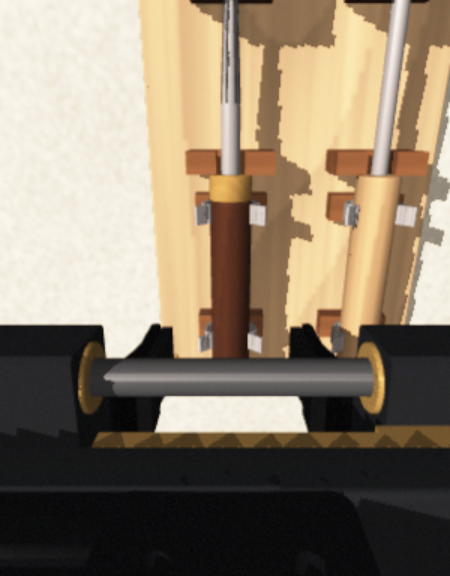

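The reamer lies flat in both clips (handle top 56 mm from end to end). Its ferrule is against the batten at (231,175), level with the neighbouring tool's, and its point runs under the guard at (231,0). I'll hand in.

```bash
python3 -c "
from cell import env
print(env.sign_off())"
```

```text
the job is handed in; nothing more can be done
None
```

The reamer is back in the free place of the tool board, and I handed the job in at about 25 s. I gripped it on the handle, pressed it straight down into both clips, slid it forward to the batten, then let go and lifted clear.

**Pressing in:** Push-in force read up to about 12 N, then the reamer dropped home. I stopped at about 8 N on the clip bases. With the fingers opened briefly, its axis was level at 42 mm, and by my measurements the point was about 3–5 mm short of the guard.

**Sliding:** It moved about 16.6 mm at roughly 8–14 N, then stopped. A last push at about 17 N moved it no further. Early in the slide the wrist pitched and bore down with about 13.5 N, so I lifted slightly to take that off. By the end the gripper had tilted 6.7°, but the reamer stayed flat.

**Last checks:** After release, the handle top is 56 mm all along, so it sits at the bottom of both clips. The front of the handle is at the batten, level with the neighbouring tool's, and the point runs into the guard. Forces on the arm were near zero.

- **Measurement disagreement:** The top and wrist cameras differed by 2–4 mm on the board's position, so I relied on the wrist view and on feel.
- **Not checked:** I took no final picture of the file, jar and plane, but the arm did not go near them.

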